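Clear used scalpels into the sharps bin

ROBOT

A 6-joint arm with a two-finger parallel gripper is mounted at the origin on a cart in front of the work surface, level with it; the furniture and walls round the work are solid. World frame = base frame: x ahead of the robot, y to its left, z up, the work surface at z = 0. Lengths are in m, angles in degrees, forces in N, time in s.
With the tool pointing down it reaches from about 0.375 to 0.925 m from the base axis. Payload 5.7 kg.
Tool frame: the origin (TCP) lies at the very end of the fingers, on their centre line; the grasp point (between the pads) lies 19 mm behind it (ctrl.pinch_z is the distance from the TCP to the grasp point, in m); z points along the fingers, y is the line along which they close (so a half turn about z gives the same grasp; the last joint's range is limited). The gripper opens to 85 mm and grips with 20 to 120 N. Pads are 22 mm wide; open, the fingers measure 114 mm over their backs; the gripper's body (76 mm by 85 mm) begins 54 mm behind the grasp point. The pads swing forward as they close: fully open they stand 13 mm farther back than shut.
Start: joints at [-74.834, 20.558, 86.54, -0, 72.909, -6.595], TCP at [0.222, -0.557, 0.231] pointing down, gripper open.
Joint ranges: [-170.27, 170.27], [-57.76, 135], [12.27, 136.19], [-55.21, 235.2], [11.17, 155.16], [-170.74, 170.74]. Speed limits (degrees/s): [136.94, 136.94, 180, 180, 180, 180].

INTERFACE

Orientations are given as [roll, pitch, yaw] about the fixed x, y, z axes, in that order (R = Rz(yaw) Ry(pitch) Rx(roll)).
In Python, from rig import ctrl gives the robot as it stands. Calls block until the motion is done:
- ctrl.move_to(position, orientation): joint-space move of the TCP to a pose.
- ctrl.move_linear(position, orientation=None, feed=0.15, until_force=None): straight line of the TCP; orientation=None keeps the orientation; feed is the mean speed in m/s. With until_force (N) it stops when the force on the tool has changed by that much, and returns True; else False.
- ctrl.set_joints(angles): joint-space move.
- ctrl.move_gripper(opening, effort=None): opening from 0.0 (shut) to 1.0 (fully open); effort is the grip in N (None keeps the last); returns when the fingers have stopped.
- ctrl.sleep(seconds).
- ctrl.inverse_kinematics(position, orientation): joint angles nearest the present ones, or None.
- ctrl.observe(): the state.
- ctrl.read_camera(name): name is "scene" or "top" or "wrist"; returns a dict with "pixels" (384x512x3 uint8, red, green, blue), "fx", "fy", "cx", "cy" (pixels), "rvec" (rotation vector, rad) and "tvec" (3), from world to camera coordinates, as OpenCV has them; the wrist camera has in their place "mount" (4x4, takes a point from camera to tool coordinates, whose origin is the TCP and whose axes are the flange's). Camera axes: x right, y down, z forward; pixel columns grow to the right and rows downward; lengths in m; the calibration is good to about 2 mm. A picture is of the moment at which its call begins: read the wrist's pose just before it. There is no depth.
A pose or a line that the arm cannot do raises ctrl.IKError and nothing moves.
- ctrl.sign_off(): hands the job in; it is judged then, once.
The state is a dict: "time_s": time; "joint_pos": joint angles; "dq": joint speeds; "effort": joint torques, N m; "position": TCP position; "orientation": TCP orientation; "contact_force": force on the tool from outside, world axes, zero at the start; "moment": the same for the moment, N m; "width": opening from 0.0 (shut) to 1.0 (fully open); "grasp_force": force on a finger pad.
Only numpy, scipy, OpenCV 4.12 (cv2) and the standard library are available. Lean on these libraries where they do the work, as an engineer would, in place of code of your own. Each camera call takes 0.05 s, during which the arm holds its last target. There are 200 camera calls.

TASK

Dispose of the two used scalpels lying on the instrument rest: drop each one blade first through the mouth of the sharps bin so that it stands inside blade down, then fold the bin's cover right down shut. The forceps stay where they lie on the rest, and the petri dish and timer are to be left where they are.

Things in the scene. Friction and masses are not known exactly. Their poses are not given: they have to be found in the camera images.
- scalpel_1: used scalpel, one of two alike: white plastic handle 98 long x 10 wide (y) x 7 thick (z), flat steel blade 34 x 7; 132 long, 25 g. Starts on the rest, handle to the robot and about 85 above the bench, blade away and sloping 30 degrees down. Origin on its axis 68 from the handle end; +x points to the blade. The handle's last 50 overhang the rest: take it there, about 20 from the end
- scalpel_2: used scalpel, one of two alike: white plastic handle 98 long x 10 wide (y) x 7 thick (z), flat steel blade 34 x 7; 132 long, 25 g. Starts on the rest, handle to the robot and about 85 above the bench, blade away and sloping 30 degrees down. Origin on its axis 68 from the handle end; +x points to the blade. The handle's last 50 overhang the rest: take it there, about 20 from the end
- scalpel_1_point (a point): the point of scalpel_1's blade, 64 from its origin along +x
- scalpel_2_point (a point): the point of scalpel_2's blade, 64 from its origin along +x
- scalpel_1_butt (a point): the handle end of scalpel_1, 68 from its origin along -x
- scalpel_2_butt (a point): the handle end of scalpel_2, 68 from its origin along -x
- sharps_bin: slim white plastic sharps bin, fixed to the bench in a low steel bracket: 66 (x) x 84 (y), flat top 150 above the bench, walls 3, inner floor 6 above the bench. Origin in the middle of the underside on the bench; -x is its front, facing the robot give or take its yaw, z up
- bin_mouth (a point): centre of the mouth in the bin's top, level with the top (150 high): a rectangular opening 28 along the bin's x and 52 along its y, 6 in front of the bin's middle
- bin_cover (a joint): angle of the bin's grey hinged cover, rad: 0 shut flat on the bin, 1.57 upright, 2.1 fully open; starts about 1.7 to 2.0, leaning away from the robot. The hinge is stiff: the cover stays where it is left. Cover 64 long x 82 wide x 4 thick, plus a thumb tab 9 long and 26 wide at its free edge
- cover_hinge (a point): middle of the cover's hinge line, which runs along the bin's y at the rear edge of the top, 30 behind the bin's middle and 153 above the bench
- cover_tab (a point): middle of the cover's thumb tab, 69 from the hinge; moves with the cover
- instrument_rest: steel instrument rest, fixed: open frame 100 x 160, two cross rods along its y, 6 thick: one 60 high at x -19, one 38 high at x 19, with pins 10 tall between three places 50 apart (y -50, 0, 50), where the three instruments lie in any order, their lower ends against a guard lip. Origin on the bench, z up, +x away from the robot give or take its yaw
- forceps: slender steel forceps, 126 long x 14 wide x 8, lying in one of the three places of the rest; they stay there. Origin in the middle of the underside, y along them
- petri_dish: petri dish of 65 diameter, 16 high, on the bench nearer the robot; left alone. Origin at the centre of the underside
- timer: small white bench timer, 62 x 62 x 18, lying on the bench behind the work; left alone. Origin at the centre of the underside

How it is judged (in metres and radians):
On the way, in this order (a step that is already met when the one before it is completed fails the run):
1. both scalpels stand in the bin, blade down (x of scalpel_1_point in the frame of sharps_bin between -0.033 and 0.033 m and y of scalpel_1_point in the frame of sharps_bin between -0.042 and 0.042 m and z of each of scalpel_1_point, scalpel_2_point in the frame of sharps_bin below 0.05 m and z of scalpel_1_butt in the frame of sharps_bin between 0.08 and 0.149 m and linear speed of each of scalpel_1, scalpel_2 below 0.03 m/s and x of scalpel_2_point in the frame of sharps_bin between -0.033 and 0.033 m and y of scalpel_2_point in the frame of sharps_bin between -0.042 and 0.042 m and z of scalpel_2_butt in the frame of sharps_bin between 0.08 and 0.149 m), for 0.2 s.
2. the cover is shut (value of joint bin_cover below 0.1 rad), for 0.2 s.
At the end, for the whole second after the job is handed in: Both scalpels are at rest inside the sharps bin, the blade's point in the lower third (under 50 mm above the bench) and the handle end above (between 80 and 149 mm), and the cover is shut to within 0.1 rad (all of step 1 and value of joint bin_cover below 0.1 rad); the robot touches nothing.
It fails at once if the forceps are moved on or off the rest by more than 20 mm (distance of forceps from where it was at the start of the episode above 0.02 m).
It fails at once if the petri dish is shifted by more than 20 mm (distance of petri_dish from where it was at the start of the episode above 0.02 m).
It fails at once if the timer is shifted by more than 20 mm (distance of timer from where it was at the start of the episode above 0.02 m).
It also fails if it takes over 72 s, if anything falls off the work surface, if the arm or the gripper's body presses on something with over 40 N, if the wrist force passes 120 N, or if a joint passes its speed limit or range.

## Working session

There is one attempt and no reset: what is moved stays moved. The work goes in short steps, each a Python script; the robot and the scene stay as the last script left them, time stands still between calls to the robot, and variables do not carry over. Pictures are saved under pics/ and viewed, at most 10 in all, crops included, and the job is handed in when it is done.

```bash
ls; mkdir -p pics; python3 - <<'E'
from rig import ctrl
import cv2,pickle
d={}
for n in("scene","top"):
    c=ctrl.read_camera(n); d[n]=c; cv2.imwrite(f"pics/{n}0.png",cv2.resize(c["pixels"][:,:,::-1],(800,600),interpolation=cv2.INTER_CUBIC))
    print(n,[c[k] for k in("fx","fy","cx","cy","rvec","tvec")])
pickle.dump(d,open("cams.pkl","wb"))
print(ctrl.observe(),ctrl.pinch_z)
print(ctrl.read_camera("wrist")["mount"])
E
```

```text
pics
scene [441.0729979115615, 441.0729979115615, 251.89433127079627, 185.72774242638096, array([ 2.33211192, -0.52505203,  0.203525  ]), array([-0.51276998,  0.25949142,  0.80953531])]
top [431.22526137733337, 431.22526137733337, 261.9370185917537, 190.7278537418149, array([ 2.15899167, -2.1691708 ,  0.07813413]), array([0.01408718, 0.60027733, 0.98398974])]
{'time_s': 0.1, 'joint_pos': array([-7.48340799e+01,  2.05948813e+01,  8.65931008e+01, -1.15968245e-03,
        7.29107798e+01, -6.59479685e+00]), 'dq': array([ 0.12870329, -0.00181518, -0.18515112,  0.05773862,  0.02995139,
        0.09516983]), 'effort': array([-1.20753331e-03, -5.28656209e+01, -2.79349798e+01, -3.03075840e-04,
        4.98852329e-03,  1.12164784e-06]), 'position': array([ 0.22225815, -0.55663682,  0.23052443]), 'orientation': array([-1.79901764e+02, -1.02419439e-02,  2.17610499e+01]), 'contact_force': array([0.58138941, 0.24374814, 0.47652916]), 'moment': array([ 0.03078972, -0.01553244, -0.0079395 ]), 'grasp_force': 0.0, 'width': 1.0021855245433555} 0.0187
[[-9.90880807e-04 -9.46630915e-01 -3.22318056e-01  8.32183336e-02]
 [ 9.99999482e-01 -8.62487551e-04 -5.41151547e-04  9.00160388e-05]
 [ 2.34275474e-04 -3.22318425e-01  9.46631279e-01 -1.42795915e-01]
 [ 0.00000000e+00  0.00000000e+00  0.00000000e+00  1.00000000e+00]]
```

View pics/scene0.png

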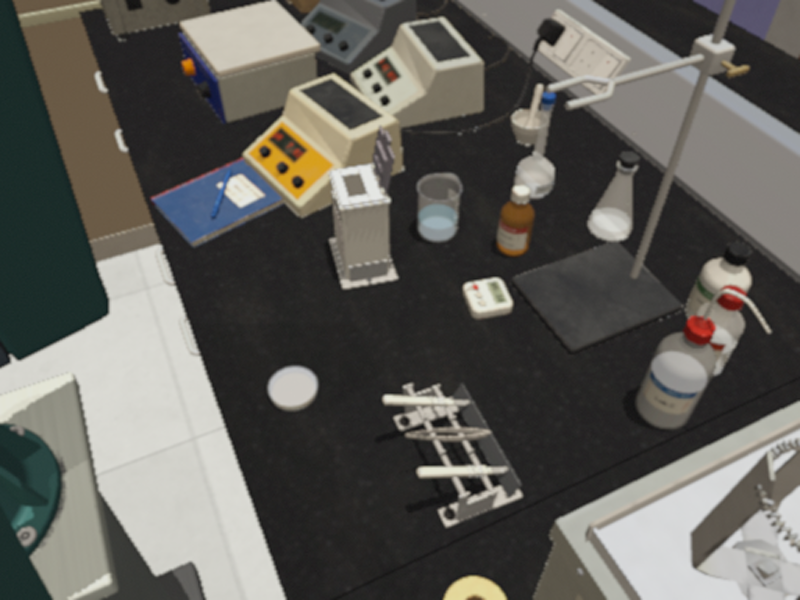

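View pics/top0.png

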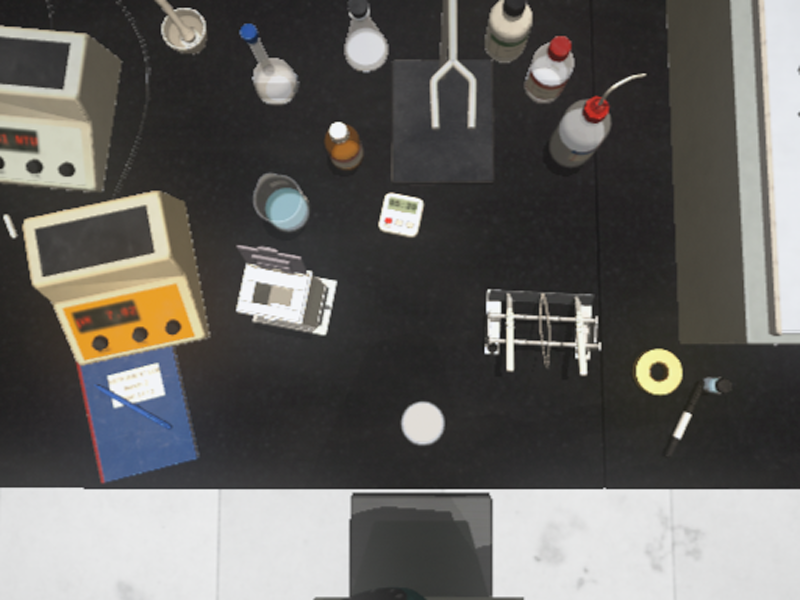

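The scene view shows the bin with its mouth at (358,185) and the cover open behind it. The rest has white scalpels in the outer places, butts at (388,400) and (422,471), with the forceps in the middle. The top view shows the scalpel butts at (511,370) and (583,372) and the mouth at (273,293). I'll take rough positions from these, then look with the wrist camera.

```bash
cat > h.py <<'E'
import numpy as np, cv2, pickle
from scipy.spatial.transform import Rotation as R
def cam_KT(c, pose=None):
    """K, R, t world->camera; pose=(position, rpy deg) for the wrist camera"""
    K=np.array([[c["fx"],0,c["cx"]],[0,c["fy"],c["cy"]],[0,0,1.]])
    if "mount" in c:
        T=np.eye(4);T[:3,:3]=R.from_euler("xyz",pose[1],degrees=True).as_matrix();T[:3,3]=pose[0]
        M=np.linalg.inv(T@c["mount"]); return K,M[:3,:3],M[:3,3]
    return K,cv2.Rodrigues(np.array(c["rvec"]))[0],np.array(c["tvec"])
def on_plane(cam,uv,z):
    K,Rm,t=cam; C=-Rm.T@t
    d=Rm.T@np.linalg.inv(K)@np.array([uv[0],uv[1],1.]); return C+d*(z-C[2])/d[2]
def proj(cam,P):
    K,Rm,t=cam; return cv2.projectPoints(np.atleast_2d(P).astype(float),cv2.Rodrigues(Rm)[0],t,K,None)[0][:,0]
def tri(cams,uvs):
    P=[c[0]@np.c_[c[1],c[2]] for c in cams]
    x=cv2.triangulatePoints(P[0],P[1],np.array(uvs[0],float).reshape(2,1),np.array(uvs[1],float).reshape(2,1))[:,0]
    return x[:3]/x[3]
E
python3 - <<'E'
from h import *
d=pickle.load(open("cams.pkl","rb")); s,t=[cam_KT(d[k]) for k in("scene","top")]
k=1.5625
for n,a,b in(("L butt",(388,400),(510,371)),("R butt",(421,471),(583,373))):
    print(n,tri([s,t],[np.array(a)/k,np.array(b)/k]),on_plane(t,np.array(b)/k,.085))
for n,b,z in(("mouth",(273,293),.15),("c1",(246,264),.15),("c2",(313,274),.15),("c3",(304,322),.15),("c4",(238,309),.15),("restL",(492,320),.06),("restR",(598,345),.06),("rod1",(490,347),0),("rodR",(600,347),0),("dish",(423,423),.016),("timer",(401,215),.018),("beakertop",(280,190),.09)):
    print(n,on_plane(t,np.array(b)/k,z).round(3))
from rig import ctrl
for nm,p,o in (("rest",(.45,-.19,.3),(180,0,0)),("endon",(.46,-.2,.09),(0,120,0)),("endon180",(.46,-.2,.09),(180,60,0)),("bin",(.52,.21,.17),(180,0,0))):
    print(nm,ctrl.inverse_kinematics(p,o))
E
```

```text
L butt [ 0.49489302 -0.13104989  0.08981291] [ 0.49172147 -0.13040457  0.085     ]
R butt [ 0.48984392 -0.2309442   0.09112156] [ 0.48859981 -0.23189743  0.085     ]
mouth [0.597 0.19  0.15 ]
c1 [0.636 0.226 0.15 ]
c2 [0.622 0.137 0.15 ]
c3 [0.558 0.148 0.15 ]
c4 [0.576 0.236 0.15 ]
restL [ 0.565 -0.109  0.06 ]
restR [ 0.528 -0.26   0.06 ]
rod1 [ 0.527 -0.111  0.   ]
rodR [ 0.526 -0.279  0.   ]
dish [ 0.414 -0.008  0.016]
timer [0.729 0.024 0.018]
beakertop [0.751 0.195 0.09 ]
rest [-3.09993665e+01  7.75795501e+00  9.41574517e+01 -2.54444375e-14
  7.80845933e+01  5.90006335e+01]
endon None
endon180 [-19.2248473   55.84672918  67.71927258 -18.17217151 113.88641246
  72.53818075]
bin [ 1.49339661e+01  2.09961036e+01  9.55790187e+01 -2.54444375e-14
  6.34248778e+01  1.04933966e+02]
```

```bash
python3 - <<'E'
from h import *
from rig import ctrl
w={}
for n,p,o in(("rest",(.53,-.18,.2),(180,0,0)),("bin",(.58,.19,.3),(180,0,180))):
    print(n,ctrl.inverse_kinematics(p,o))
    ctrl.move_to(p,o); ctrl.sleep(.2)
    s=ctrl.observe(); c=ctrl.read_camera("wrist"); w[n]=(c,(s["position"],s["orientation"]))
    cv2.imwrite(f"pics/w_{n}.png",cv2.resize(c["pixels"][:,:,::-1],(800,600),interpolation=cv2.INTER_CUBIC))
    print(s["time_s"],c["fx"],s["position"],s["orientation"])
pickle.dump(w,open("w.pkl","wb"))
for p,o in(((.50,-.13,.09),(180,-60,0)),((.50,-.23,.09),(180,-60,0)),((.597,.19,.17),(180,0,-12)),((.597,.19,.17),(180,0,-12))):
    print(ctrl.inverse_kinematics(p,o))
E
```

```text
rest [-2.58293853e+01  1.90307642e+01  9.37756193e+01 -2.54444375e-14
  6.71936165e+01  6.41706147e+01]
2.125 317.48963715492386 [ 0.52985465 -0.18080814  0.20006342] [ 1.79990569e+02 -6.85196690e-03 -6.35959130e-02]
bin [ 11.65613461  18.45968506  79.81800651   0.          81.72230842
 -78.34386539]
4.5083 317.48963715492386 [0.58006599 0.1895682  0.2998881 ] [-1.79992435e+02 -1.01182890e-02  1.79951208e+02]
None
None
[ 1.13402046e+01  2.59845036e+01  8.70838738e+01 -2.54444375e-14
  6.69316226e+01  1.13340205e+02]
[ 1.13402046e+01  2.59845036e+01  8.70838738e+01 -2.54444375e-14
  6.69316226e+01  1.13340205e+02]
```

View pics/w_rest.png

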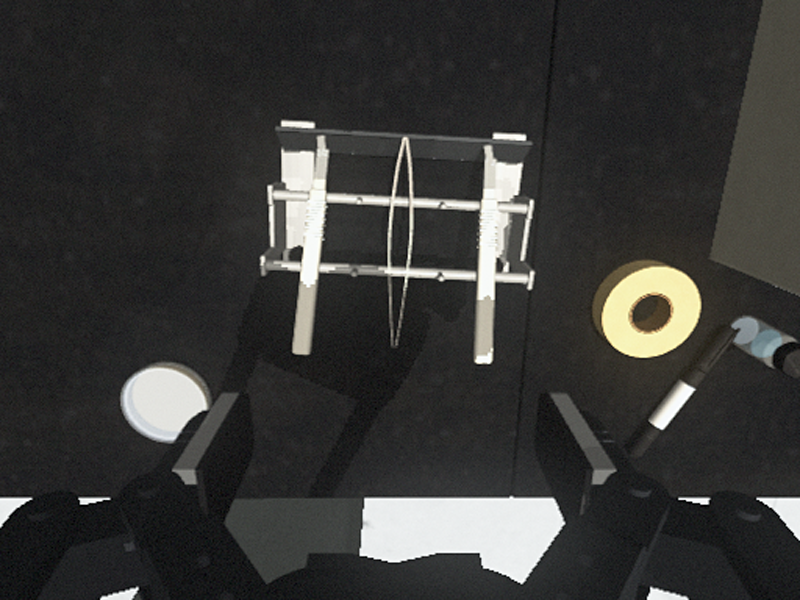

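View pics/w_bin.png

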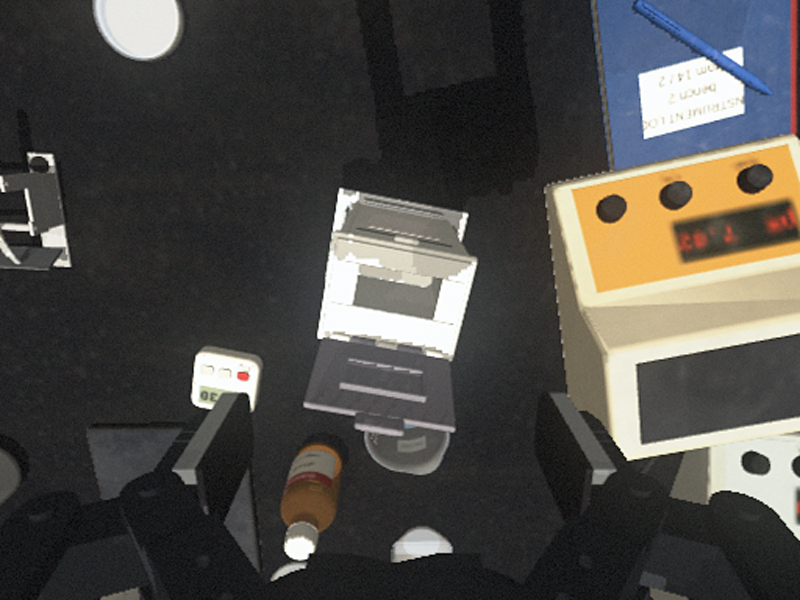

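```bash
python3 - <<'E'
from rig import ctrl
import numpy as np
for x,y in((.51,-.13),(.51,-.23)):
  for r,s in((180,1),(0,-1)):
    for a in range(0,-80,-10):
      q=ctrl.inverse_kinematics((x,y,.09),(180,a,0) if r else (180,-a,180))
      print(x,y,r,a,None if q is None else np.round(q))
for a in (0,10,20,30,40): # at bin: tool z leaning back to the robot
  q=ctrl.inverse_kinematics((.597,.19,.17),(180,a,-12)); print(a,None if q is None else np.round(q))
E
```

```text
0.51 -0.13 180 0 [-22.  25. 104.  -0.  51.  68.]
0.51 -0.13 180 -10 [-25.  21. 112.   7.  38.  60.]
0.51 -0.13 180 -20 [-29.  19. 120.  23.  24.  42.]
0.51 -0.13 180 -30 [-33.  20. 128.  70.  17.  -9.]
0.51 -0.13 180 -40 [-39.  25. 136. 118.  27. -63.]
0.51 -0.13 180 -50 None
0.51 -0.13 180 -60 None
0.51 -0.13 180 -70 None
0.51 -0.13 0 0 [ -22.   25.  104.    0.   51. -112.]
0.51 -0.13 0 -10 [ -25.   21.  112.    7.   38. -120.]
0.51 -0.13 0 -20 [ -29.   19.  120.   23.   24. -138.]
0.51 -0.13 0 -30 None
0.51 -0.13 0 -40 [-39.  25. 136. 118.  27. 117.]
0.51 -0.13 0 -50 None
0.51 -0.13 0 -60 None
0.51 -0.13 0 -70 None
0.51 -0.23 180 0 [-31.  27. 100.  -0.  53.  59.]
0.51 -0.23 180 -10 [-35.  24. 108.   9.  41.  49.]
0.51 -0.23 180 -20 [-40.  22. 115.  26.  30.  29.]
0.51 -0.23 180 -30 [-45.  22. 122.  59.  25.  -8.]
0.51 -0.23 180 -40 [-52.  26. 129.  94.  30. -49.]
0.51 -0.23 180 -50 [-58.  33. 135. 112.  45. -76.]
0.51 -0.23 180 -60 None
0.51 -0.23 180 -70 None
0.51 -0.23 0 0 [ -31.   27.  100.    0.   53. -121.]
0.51 -0.23 0 -10 [ -35.   24.  108.    9.   41. -131.]
0.51 -0.23 0 -20 [ -40.   22.  115.   26.   30. -151.]
0.51 -0.23 0 -30 None
0.51 -0.23 0 -40 [-52.  26. 129.  94.  30. 131.]
0.51 -0.23 0 -50 [-58.  33. 135. 112.  45. 104.]
0.51 -0.23 0 -60 None
0.51 -0.23 0 -70 None
0 [ 11.  26.  87.  -0.  67. 113.]
10 [  9.  31.  80.   4.  79. 110.]
20 [  7.  36.  72.   7.  91. 108.]
30 [  6.  42.  65.   9. 102. 108.]
40 [  5.  48.  58.  12. 113. 108.]
```

The wrist view of the rest shows the scalpel butts at about (302,353) and (484,361). The rod at 60 high runs from (266,265) to (532,280), with the forceps between the scalpels. The bin view shows top corners near (332,233), (477,259), (453,358) and (318,338), the mouth around (398,292), and the cover leaning back with its tab at (380,424).

```bash
python3 - <<'E'
from h import *
w=pickle.load(open("w.pkl","rb")); d=pickle.load(open("cams.pkl","rb")); k=1.5625
r=cam_KT(*w["rest"]); b=cam_KT(*w["bin"]); s,t=[cam_KT(d[q]) for q in("scene","top")]
f=lambda c,u,z:on_plane(c,np.array(u)/k,z).round(4)
for n,u,z in(("Lbutt",(302,353),.091),("L rod1",(312,270),.068),("L rod2",(318,200),.045),("Rbutt",(484,361),.091),("R rod1",(486,277),.068),("R rod2",(488,207),.045),("rod1 l",(266,265),.057),("rod1 r",(532,280),.057),("forceps",(394,346),.088)): print(n,f(r,u,z))
C=[f(b,u,.15) for u in((332,233),(477,259),(453,358),(318,338))]
for c in C: print(c)
for i in range(4): print(np.linalg.norm(C[i]-C[(i+1)%4]))
m=np.mean(C,0);print("ctr",m,"yaw",np.degrees(np.arctan2(*(C[3]-C[0])[1::-1])),np.degrees(np.arctan2(*(C[2]-C[1])[1::-1])),np.degrees(np.arctan2(*(C[1]-C[0])[1::-1]))-90)
for u in((398,292),): print("mouth",f(b,u,.15))
print("tab tri",tri([b,t],[np.array((380,424))/k,np.array((274,247))/k]), tri([b,s],[np.array((380,424))/k,np.array((383,134))/k]))
from rig import ctrl
for y in(-.13,-.23):
  for yaw in(0,180):
    for a in(0,10,20):
      q=ctrl.inverse_kinematics((.51,y,.075),(180,-a if yaw==0 else a,yaw)); print("pick",y,yaw,a,q if q is None else np.round(q))
for psi in(-30,-15,0,15,30,45):
  for be in (40,50,60):
    R1=R.from_euler("xyz",(180,-be,psi),degrees=True)
    for fl in(0,180):
      e=(R1*R.from_euler("z",fl,degrees=True)).as_euler("xyz",degrees=True)
      tz=R1.as_matrix()[:,2]
      q=[ctrl.inverse_kinematics(np.array((.597,.19,z))+.0187*tz,e) for z in(.185,.3)]
      print(psi,be,fl,[x if x is None else np.round(x) for x in q])
E
```

```text
Lbutt [ 0.4937 -0.1295  0.091 ]
L rod1 [ 0.5352 -0.1338  0.068 ]
L rod2 [ 0.572  -0.1359  0.045 ]
Rbutt [ 0.4885 -0.2314  0.091 ]
R rod1 [ 0.5308 -0.2342  0.068 ]
R rod2 [ 0.5676 -0.2373  0.045 ]
rod1 l [ 0.5353 -0.1047  0.057 ]
rod1 r [ 0.5256 -0.2641  0.057 ]
forceps [ 0.4965 -0.1809  0.088 ]
[0.5571 0.1528 0.15  ]
[0.5732 0.2402 0.15  ]
[0.6394 0.2281 0.15  ]
[0.6252 0.141  0.15  ]
0.08887052379726362
0.06729673097558297
0.08824992917844185
0.06911475963931288
ctr [0.598725 0.190525 0.15    ] yaw -9.830296703123418 -10.358151936718519 -10.43747535111818
mouth [0.5942 0.1923 0.15  ]
tab tri [0.64984306 0.1784756  0.20622019] [0.63867771 0.18257013 0.22561498]
pick -0.13 0 0 [-22.  26. 105.  -0.  49.  68.]
pick -0.13 0 10 [-25.  23. 113.   7.  36.  60.]
pick -0.13 0 20 [-29.  21. 121.  26.  22.  39.]
pick -0.13 180 0 [ -22.   26.  105.    0.   49. -112.]
pick -0.13 180 10 [ -25.   23.  113.    7.   36. -120.]
pick -0.13 180 20 [ -29.   21.  121.   26.   22. -141.]
pick -0.23 0 0 [-31.  28. 101.  -0.  51.  59.]
pick -0.23 0 10 [-35.  25. 108.   9.  39.  48.]
pick -0.23 0 20 [-40.  23
[... 1922 characters left out ...]
180 [array([ -6.,  28., 132., 134.,  45., 106.]), array([ -6.,  10., 126., 108.,  32., 139.])]
45 40 0 [array([ -5.,  20., 115.,  63.,  34., -11.]), array([ -5.,   9., 108.,  45.,  44.,  12.])]
45 40 180 [array([ -5.,  20., 115.,  63.,  34., 169.]), array([  -5.,    9.,  108.,   45.,   44., -168.])]
45 50 0 [array([-10.,  23., 121.,  88.,  39., -40.]), array([-10.,  10., 115.,  66.,  43., -12.])]
45 50 180 [array([-10.,  23., 121.,  88.,  39., 140.]), array([-10.,  10., 115.,  66.,  43., 168.])]
45 60 0 [array([-14.,  29., 126., 104.,  50., -62.]), array([-14.,  14., 121.,  86.,  48., -35.])]
45 60 180 [array([-14.,  29., 126., 104.,  50., 118.]), array([-14.,  14., 121.,  86.,  48., 145.])]
```

```bash
cat >> h.py <<'E'
MOUTH=np.array([.593,.1905]); YAW=np.radians(-10.2)
def pick(ctrl,butt,yaw=-4.):
    """take a scalpel 20 mm from its butt, tool down, camera toward the robot"""
    u=np.array([np.cos(np.radians(yaw)),np.sin(np.radians(yaw))]); g=np.r_[butt[:2]+.0173*u,butt[2]-.010]
    o=(180,0,180+yaw); tcp=g-[0,0,ctrl.pinch_z]
    ctrl.move_gripper(.45,40); ctrl.move_to(tcp+[0,0,.1],o); ctrl.move_linear(tcp,o,feed=.12)
    ctrl.move_gripper(0.,40); s=ctrl.observe(); print("grip",s["width"],s["grasp_force"],s["time_s"])
    ctrl.move_linear(tcp+[0,0,.16],o,feed=.15); s=ctrl.observe(); print("up",s["width"],s["grasp_force"],s["time_s"])
def place_rpy(psi,be=60): return (180,-be,psi)
def place_tcp(ctrl,g,psi,be=60): return np.array(g)+ctrl.pinch_z*R.from_euler("xyz",place_rpy(psi,be),degrees=True).as_matrix()[:,2]
E
python3 - <<'E'
from h import *
from rig import ctrl
ctrl.move_to((.55,.05,.3),(180,0,176))
pick(ctrl,np.array([.493,-.130,.0885]))
for psi in(45,60,75,90):
    for g in((.53,.0,.33),(.593,.19,.31),(.593,.19,.185)):
        q=ctrl.inverse_kinematics(place_tcp(ctrl,g,psi),place_rpy(psi)); print(psi,g,None if q is None else np.round(q))
c=ctrl.read_camera("scene");cv2.imwrite("pics/lift1.png",cv2.resize(c["pixels"][100:350,120:420,::-1],(600,500)))
E
```

```text
grip 0.1089342237833009 39.54540967941284 7.975
up 0.11026843289167218 39.24937963485718 9.1917
45 (0.53, 0.0, 0.33) [-45.  10. 119.  66.  72. -35.]
45 (0.593, 0.19, 0.31) [-15.  12. 121.  85.  49. -32.]
45 (0.593, 0.19, 0.185) [-15.  29. 127. 104.  50. -62.]
60 (0.53, 0.0, 0.33) [-44.  16. 110.  58.  83. -38.]
60 (0.593, 0.19, 0.31) [-19.  17. 113.  72.  63. -32.]
60 (0.593, 0.19, 0.185) [-19.  31. 118.  82.  59. -54.]
75 (0.53, 0.0, 0.33) [-41.  22. 100.  51.  93. -40.]
75 (0.593, 0.19, 0.31) [-19.  22. 103.  63.  76. -33.]
75 (0.593, 0.19, 0.185) [-19.  34. 108.  68.  69. -49.]
90 (0.53, 0.0, 0.33) [-37.  27.  91.  46. 103. -43.]
90 (0.593, 0.19, 0.31) [-18.  28.  93.  56.  88. -35.]
90 (0.593, 0.19, 0.185) [-18.  38.  97.  57.  80. -47.]
```

View pics/lift1.png

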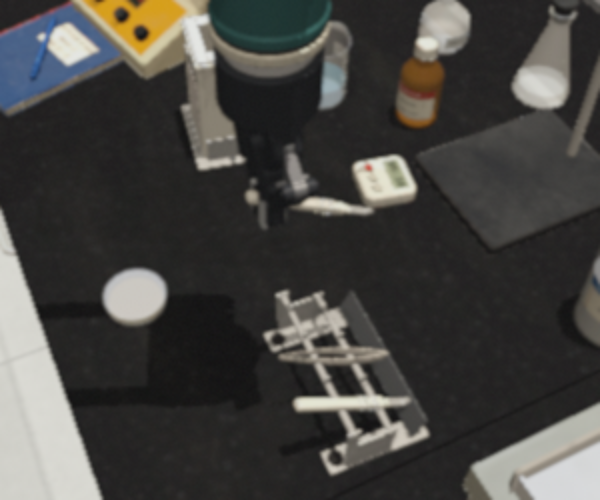

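The scalpel is held in the fingers, with its tip at about (372,210), and the forceps and second scalpel are undisturbed. Next I'll rotate it at the waypoint and check the tip above the mouth.

```bash
python3 - <<'E'
from h import *
from rig import ctrl
psi=75; o=place_rpy(psi)
ctrl.move_to(place_tcp(ctrl,(.53,.0,.34),psi),o)
ctrl.move_linear(place_tcp(ctrl,(*MOUTH,.31),psi),o,feed=.2); ctrl.sleep(.3)
s=ctrl.observe(); print(s["width"],s["time_s"],s["position"])
a=[]
d=pickle.load(open("cams.pkl","rb"))
tip=np.r_[MOUTH,.31-.112]
for n in("scene","top"):
    c=ctrl.read_camera(n); p=proj(cam_KT(c),[tip,np.r_[MOUTH,.15],np.r_[MOUTH,.31]]); print(n,p.round(1).tolist())
    u,v=p[0].astype(int); im=np.ascontiguousarray(c["pixels"][max(v-40,0):v+40,u-40:u+40,::-1]); a.append(cv2.resize(im,(400,400),interpolation=cv2.INTER_CUBIC)); print(u-40,max(v-40,0))
cv2.imwrite("pics/pre1.png",np.hstack(a))
E
```

```text
0.10490792801297508 11.8083 [0.5974365  0.20541887 0.30072458]
scene [[224.8, 99.8], [225.9, 117.5], [222.1, 53.0]]
184 59
top [[168.8, 186.9], [174.2, 189.3], [153.3, 180.3]]
128 146
```

View pics/pre1.png

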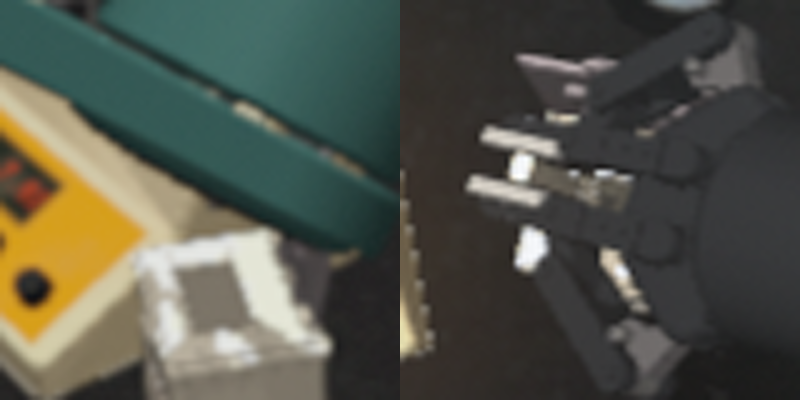

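The scene crop shows the mouth but the arm hides the blade. The top crop shows the butt at (522,165), where I expected it, and a strip running toward the mouth. I'll check the tilt with the wrist camera.

```bash
python3 - <<'E'
from h import *
from rig import ctrl
s=ctrl.observe(); c=ctrl.read_camera("wrist"); K=cam_KT(c,(s["position"],s["orientation"]))
P=[np.r_[MOUTH,z] for z in(.33,.31,.232,.198,.15)]; p=proj(K,P); print((p*1.5625).round(0).tolist())
cv2.imwrite("pics/pre1w.png",cv2.resize(c["pixels"][:,:,::-1],(800,600),interpolation=cv2.INTER_CUBIC))
E
```

```text
[[391.0, 393.0], [391.0, 428.0], [392.0, 516.0], [392.0, 540.0], [393.0, 566.0]]
```

View pics/pre1w.png

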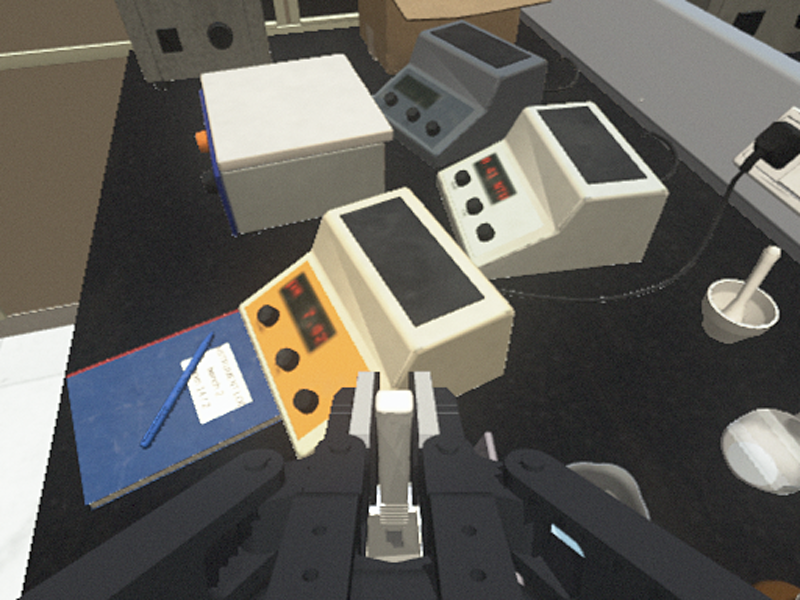

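The wrist view shows the butt at (394,402) and the handle running straight down the predicted line, so the scalpel hangs vertical. I'll lower it with a force guard and release.

```bash
cat >> h.py <<'E'
def drop(ctrl,g,psi=75):
    o=place_rpy(psi); hit=ctrl.move_linear(place_tcp(ctrl,(*g,.186),psi),o,feed=.08,until_force=6)
    s=ctrl.observe(); print("hit",hit,s["position"],s["contact_force"].round(1),s["width"],s["time_s"]); return hit
def release(ctrl,g,psi=75):
    o=place_rpy(psi); ctrl.move_gripper(.3); ctrl.sleep(.4)
    ctrl.move_linear(place_tcp(ctrl,(*g,.31),psi),o,feed=.25); print(ctrl.observe()["time_s"])
E
python3 - <<'E'
from h import *
from rig import ctrl
if not drop(ctrl,MOUTH):
    release(ctrl,MOUTH)
    psi=75;ctrl.move_linear(place_tcp(ctrl,(.53,.0,.34),psi),place_rpy(psi),feed=.25)
    a=[]
    for n,z in(("scene",.15),("top",.15)):
        c=ctrl.read_camera(n); u,v=proj(cam_KT(c),np.r_[MOUTH,z])[0].astype(int); a.append(cv2.resize(c["pixels"][v-30:v+30,u-30:u+30,::-1],(400,400),interpolation=cv2.INTER_CUBIC))
    cv2.imwrite("pics/in1.png",np.hstack(a)); print(ctrl.observe()["time_s"])
E
```

```text
hit False [0.5973912  0.20613444 0.17711126] [-0.3  0.2 -0. ] 0.10804926106109318 13.6583
15.0167
16.075
```

```bash
ls pics
```

```text
in1.png
lift1.png
pre1.png
pre1w.png
scene0.png
top0.png
w_bin.png
w_rest.png
```

View pics/in1.png

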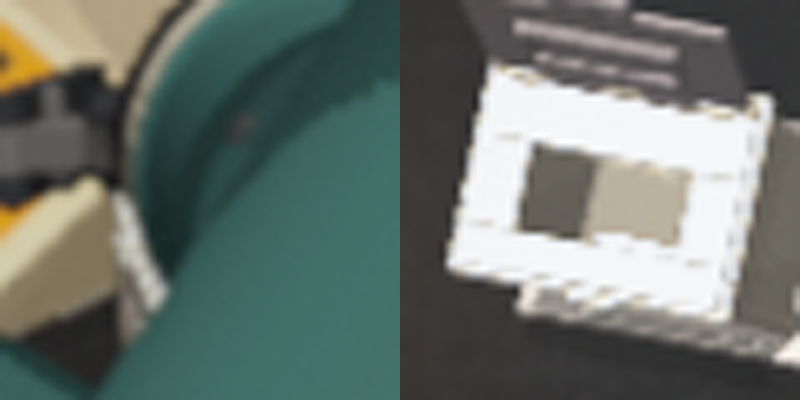

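The top crop shows the mouth clear at (605,200), within 1 px of its expected centre. Nothing sticks out, so scalpel 1 is inside. Now the second one.

```bash
python3 - <<'E'
from h import *
from rig import ctrl
ctrl.move_to((.5,-.15,.26),(180,0,176))
pick(ctrl,np.array([.488,-.2317,.0885]))
s=ctrl.observe()
if s["width"]>.06:
    psi=75; o=place_rpy(psi)
    ctrl.move_to(place_tcp(ctrl,(.53,.0,.34),psi),o)
    ctrl.move_linear(place_tcp(ctrl,(*MOUTH,.31),psi),o,feed=.2); ctrl.sleep(.3)
    s=ctrl.observe(); print(s["width"],s["time_s"])
    c=ctrl.read_camera("wrist"); old=cv2.resize(cv2.imread("pics/pre1w.png"),(512,384))
    n=c["pixels"][:,:,::-1]; D=np.abs(n[240:370,215:290].astype(int)-old[240:370,215:290]).max(2); print("diff",D.mean(),(D>60).sum())
    if not drop(ctrl,MOUTH):
        release(ctrl,MOUTH)
        ctrl.move_linear(place_tcp(ctrl,(.53,.0,.34),psi),o,feed=.25)
        # look down into the bin, camera on the robot side
        p=(.56,.10,.33); e=(180,0,180); ctrl.move_to(p,e); ctrl.sleep(.2)
        a=[]
        s=ctrl.observe(); K=ctrl.read_camera("wrist")
        for nm,cc in(("wrist",K),("top",ctrl.read_camera("top"))):
            u,v=proj(cam_KT(cc,(s["position"],s["orientation"])),np.r_[MOUTH,.15])[0].astype(int); print(nm,u,v)
            h=60 if nm=="wrist" else 30
            a.append(cv2.resize(cc["pixels"][max(v-h,0):v+h,max(u-h,0):u+h,::-1],(400,400),interpolation=cv2.INTER_CUBIC))
        cv2.imwrite("pics/in2.png",np.hstack(a)); print(ctrl.observe()["time_s"])
E
```

```text
grip 0.11109426335929613 39.54695463180542 19.4167
up 0.10133902002060306 39.24760580062866 20.6333
0.10827411913228947 23.3417
diff 6.068410256410257 86
hit False [0.59741811 0.20609717 0.17711936] [-0.3  0.4  0.1] 0.1073753414147561 25.0917
26.45
wrist 337 196
top 174 189
28.6583
```

View pics/in2.png

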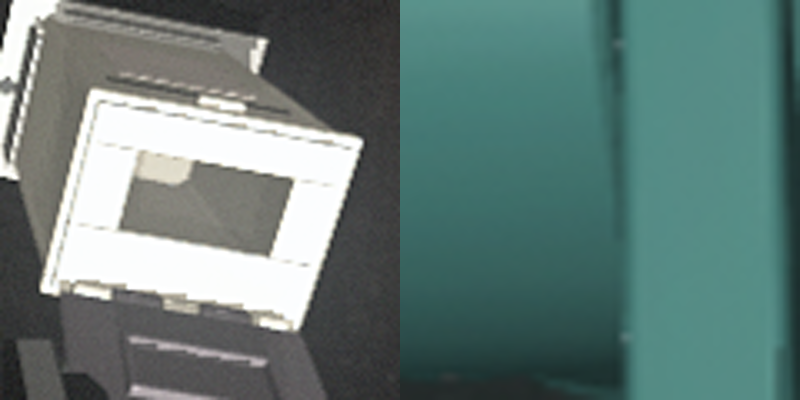

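No scalpel sticks out of the mouth, centred at about (207,205) in the wrist crop, and both drops met no force. Next I'll push the cover over from behind in an arc about the hinge, then press it down.

```bash
python3 - <<'E'
from h import *
from rig import ctrl
C=np.array([.5985,.190]); ux=np.array([np.cos(YAW),np.sin(YAW)])
W=lambda x,z: np.r_[C+x*ux,z]
w=pickle.load(open("w.pkl","rb")); b=cam_KT(*w["bin"])
for th in(1.6,1.7,1.8,1.9,2.0): print(th,(proj(b,W(.030-.073*np.cos(th),.153+.073*np.sin(th)))[0]*1.5625).round())
o=(180,0,180+np.degrees(YAW)); H=(.030,.153); r=.050
def tcp(th): return W(H[0]-r*np.cos(th)+.004*np.sin(th)+.011, H[1]+r*np.sin(th)+.004*np.cos(th))
ctrl.move_gripper(0.,40)
ctrl.move_to(W(.082,.30),o); ctrl.move_linear(W(.082,.203),o,feed=.15)
for i,th in enumerate([1.57,1.3,1.05,.8,.6,.4,.25,.12]):
    hit=ctrl.move_linear(tcp(th),o,feed=.08,until_force=40); s=ctrl.observe()
    print(th,hit,s["position"].round(3),s["contact_force"].round(1))
    if hit: break
E
```

```text
1.6 [383. 408.]
1.7 [381. 420.]
1.8 [379. 430.]
1.9 [376. 439.]
2.0 [374. 447.]
1.57 False [0.643 0.182 0.203] [-0.   0.3  1. ]
1.3 False [0.629 0.184 0.202] [-0.   0.1  0.3]
1.05 False [0.617 0.187 0.198] [-0.  -0.2 -0.6]
0.8 False [0.607 0.188 0.191] [ 0.1 -0.9  0.1]
0.6 False [0.6   0.19  0.184] [0.1 0.3 0.5]
0.4 False [0.594 0.191 0.176] [-0.3  0.1 -0.4]
0.25 False [0.592 0.191 0.169] [ 1.3 -0.6  0.3]
0.12 False [0.59  0.191 0.162] [-0.4  0.1 -0.1]
```

```bash
python3 - <<'E'
from h import *
from rig import ctrl
p=ctrl.observe()["position"]
hit=ctrl.move_linear(p-[.015,-.003,0],feed=.08,until_force=25)
p=ctrl.observe()["position"]
hit=ctrl.move_linear(np.r_[p[:2],.150],feed=.03,until_force=25); s=ctrl.observe(); print(hit,s["position"],s["contact_force"])
ctrl.move_linear(s["position"]+[0,0,.12],feed=.15)
ctrl.move_to((.50,.10,.33),(180,0,180)); ctrl.sleep(.2)
s=ctrl.observe(); c=ctrl.read_camera("wrist"); u,v=proj(cam_KT(c,(s["position"],s["orientation"])),np.r_[MOUTH,.15])[0].astype(int); print(u,v,s["time_s"])
im=c["pixels"][max(v-90,0):v+90,max(u-110,0):u+110,::-1]; cv2.imwrite("pics/shut.png",cv2.resize(im,None,fx=3,fy=3,interpolation=cv2.INTER_CUBIC))
E
```

```text
True [0.57531103 0.19465475 0.15479034] [-3.350771   -0.45157444 10.34144781]
331 244 35.5333
```

View pics/shut.png

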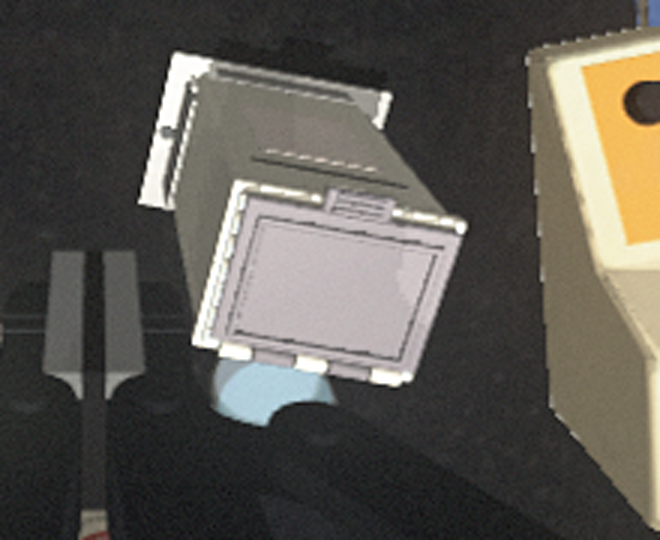

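The cover lies flat on the bin, with its tab at (362,203) over the front edge. The press stopped against something solid at z = 0.155. I'm handing the job in.

```bash
python3 -c "
from rig import ctrl
print(ctrl.sign_off())"
```

```text
the job is handed in; nothing more can be done
None
```

I dropped both scalpels blade first into the sharps bin, pressed the cover shut, and handed the job in at about 36 s. I couldn't see the scalpels standing inside the bin, and I didn't check the forceps, dish and timer again at the end.

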